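# Restock the reference-cell lane first-in first-out

## Robot

A 7-joint arm with a two-finger parallel gripper is mounted at the origin on a cart in front of the work surface, level with it; the furniture and walls round the work are solid. World frame = base frame: x ahead of the robot, y to its left, z up, the work surface at z = 0. Lengths are in m, angles in degrees, forces in N, time in s.
With the tool pointing down it reaches from about 0.425 to 0.875 m from the base axis. Payload 4.7 kg.
Tool frame: the origin (TCP) lies at the very end of the fingers, on their centre line; the grasp point (between the pads) lies 19 mm behind it; z points along the fingers, y is the line along which they close (so a half turn about z gives the same grasp; the last joint's range is limited). The gripper opens to 87 mm and grips with 3 to 60 N. Pads are 19 mm wide; open, the fingers measure 117 mm over their backs; the gripper's body (75 mm by 190 mm) begins 51 mm behind the grasp point.
Start: joints at [66.927, 18.392, -4.016, 83.108, 1.295, 78.541, -3.26], TCP at [0.263, -0.594, 0.223] pointing down, gripper open.
Joint ranges: [-163.93, 163.93], [-17.29, 119.83], [-79.2, 71.16], [3.27, 140.29], [-89.18, 269.18], [5.43, 117.66], [-154.24, 154.24]. Speed limits (degrees/s): [147.25, 147.25, 180, 180, 180, 180, 180].

## Interface

Orientations are given as [roll, pitch, yaw] about the fixed x, y, z axes, in that order (R = Rz(yaw) Ry(pitch) Rx(roll)).
In Python, from cell import get_obs, eyes, env gives the robot as it stands.
- The arm moves only by the tool servo_tool, never from a script. Its argument "series" is a list that holds one entry, the list of rows, each a list of 7 numbers: the shift along the tool's x, y, z in units of 300 mm (1.0 is 300 mm), then the turn, a rotation vector about the tool's x, y, z in units of pi rad (1.0 is pi rad), then the opening, from 0 (shut) to 1 (fully open). In form: [[[tx, ty, tz, wx, wy, wz, gripper], ...]]. A call has 1 to 12 rows; each row is the pose to reach, as a shift and turn from the pose commanded when the call began, along the tool's axes at that moment, turning the shorter way round; what a row does not reach only later rows make up. A row lasts 1/12 s, in which the tool goes at most 41.7 mm and 7.16 degrees, less where a joint would pass 70% of its speed; a pose out of reach is approached as far as the arm can. A call with a number of a shift or a turn outside -1 to 1 is refused whole. A call with a gripper value outside its range is refused whole. The fingers move at their own pace and stop on an object; "grip_force" is the grip in N (left out, the last holds). Time passes only in rows, so rows that repeat a pose let the fingers close. It gives the time, the measured TCP pose, the force, the opening and the grip force at its end, in the units of the state.
- get_obs(): the state, without advancing time (a new reading comes with each control period).
- eyes.read_camera(name): name is "scene" or "top" or "wrist"; returns a dict with "frame" (480x640x3 uint8, red, green, blue), "depth" (480x640 float32, m along the optical axis (not along the pixel's ray), 0 where there is no reading), "fx", "fy", "cx", "cy" (pixels), "distortion" ([k1, k2, p1, p2, k3] as OpenCV has them; the pictures are not rectified), "origin" and "rotation" of the camera in the world; the wrist camera has in their place "mount" (4x4, takes a point from camera to tool coordinates, whose origin is the TCP and whose axes are the flange's). Camera axes: x right, y down, z forward; pixel columns grow to the right and rows downward; lengths in m; the calibration is good to about 2 mm. A picture is of the moment at which its call begins: read the wrist's pose just before it.
- env.sign_off(): hands the job in; it is judged then, once.
The state is a dict: "time_s": time; "qpos": joint angles; "joint_velocities": joint speeds; "effort": joint torques, N m; "tool_pos": TCP position; "tool_rot": TCP orientation; "force": force on the tool from outside, world axes, zero at the start; "wrist_torque": the same for the moment, N m; "grip_width": finger opening in m; "grasp_force": force on a finger pad.
Only numpy, scipy, OpenCV 4.12 (cv2) and the standard library are available. Lean on these libraries where they do the work, as an engineer would, in place of code of your own. Each camera call takes 0.05 s, during which the arm holds its last target. There are 200 camera calls.

## Task

Restock the lane of glass reference cells first-in first-out. Tip the yellow flap down with its lever, roll the two old orange-banded cells up to the front stop at the lane's closed end, and only then roll the new blue-banded cell up the flap into the lane behind them, and lever the flap upright again to lock all three in. The cells are thin sealed glass: guide them slowly along the surface, never pinch them or lift them, and leave the things around as they are.

Things in the scene. Friction and masses are not known exactly. Their poses are not given: they have to be found in the camera images.
- board: Black breadboard 250 (its x) x 300 (its y) x 13 mm on four feet, fixed; its top is level, 75 mm above its origin, which is on the table under its centre. No rim: what rolls over the edge falls. Tall neighbours: monitor at the near right corner (0.43 m high), lamp housing behind to the left (0.29 m), instruments 2 cm behind the far edge (0.30 m): come in from above.
- lane: Lane screwed to the board: 3 mm aluminium plate with two straight grey side rails. Origin on the board's top, mid-width, under the inner face of the front stop (closed end, 27 mm high); x runs along the lane to the loading end, y across, z up. Inside: x = 0 to 106 mm, 70 mm wide; floor 3 mm above the board. Rails: |y| = 35 to 45 mm, tops 23 mm above the board.
- mouth (a point): Middle of the lane's loading end, on its floor, at x = 106 mm of the lane, where the flap is hinged (axis along the lane's y). From there to x = 129 mm the rails go on as short wings that flare out by 8 mm each side.
- flap (a joint): Hinge of the yellow flap (66 mm wide, 22 high, 2 thick) across the loading end, rad: 0 = upright, shut; 1.69 = tipped outward and down, lying as a gentle ramp from the board at x = 128 mm of the lane up to the lane's floor at x = 106 mm. Stiff friction (0.03 N m): it stays where it is left.
- lever_knob (a point): Centre of the red ball (13 mm) on the end of the flap's lever, a 6 mm rod, 42 mm long, in the plane y = -66 mm of the lane, outside the rail; it turns with the flap about the same axis. Flap shut: knob at about x = 74, z = 30 mm of the lane (leaning toward the front stop); flap down: about x = 137, z = 32 mm. 1 to 2 N along its arc turn it.
- old_cell_1: Old glass cell with a orange band: a cylinder 30 mm in diameter and 60 mm long, 60 g, lying on its side across the lane (fits with 5 mm to spare at each end); rolls freely. Origin at its middle, on the axis; its own x is the cylinder's axis. It is the one nearer the front stop. Touching the stop its origin is at x = 15 mm of the lane.
- old_cell_2: The second old cell, same form and orange band, between old_cell_1 and the flap; with both home it is at x = 45 mm of the lane.
- new_cell: The new cell, same form but with a blue band, lying on its side on the board beyond the loading end, askew; rolls freely. Origin at its middle, on the axis; its own x is the cylinder's axis. Behind the two old cells it is at about x = 75 mm of the lane.
- hex_key: Loose hex key lying on the board, a bystander.
- screw_tin: Loose round tin of screws on the table, a bystander.
- tissue_pack: Loose flat green pack on the table, a bystander.

How it is judged (in metres and radians):
On the way, in this order (a step that is already met when the one before it is completed fails the run):
1. the flap is tipped down, the new cell still outside (value of joint flap above 1.5 rad and x of new_cell in the frame of lane above 0.13 m), for 0.2 s.
2. both old cells are up at the front stop while the new cell is still outside (x of old_cell_1 in the frame of lane below 0.022 m and x of old_cell_2 in the frame of lane below 0.053 m and x of new_cell in the frame of lane above 0.13 m), for 0.2 s.
3. the new cell is in the lane behind them, the flap still down (x of new_cell in the frame of lane below 0.1 m and z of new_cell in the frame of lane below 0.024 m and value of joint flap above 1.3 rad), for 0.1 s.
At the end, for the whole second after the job is handed in: The flap is upright again (within 0.15 rad), all three cells lie across the lane on its floor between front stop and flap, the two orange-banded ones at the front stop (within 13 to 15 mm) and the blue-banded one behind them, all at rest (value of joint flap below 0.15 rad and x of old_cell_1 in the frame of lane below 0.028 m and x of old_cell_2 in the frame of lane below 0.06 m and x of new_cell in the frame of lane between 0.06 and 0.096 m and z of each of old_cell_1, old_cell_2, new_cell in the frame of lane below 0.022 m and z of new_cell in the frame of lane above 0.014 m and angle between the x axis of new_cell and the y axis of lane, either way round below 0.15 rad and linear speed of each of new_cell, old_cell_2, old_cell_1 below 0.03 m/s); the robot touches nothing.
It fails at once if a cell is lifted off the surface (more than about 15 mm) (z of any of new_cell, old_cell_1, old_cell_2 in the frame of lane above 0.034 m).
It fails at once if a cell falls off the board (z of any of new_cell, old_cell_1, old_cell_2 in the frame of lane below 0 m).
It fails at once if a cell is pinched or pressed hard by the fingers (over 30 N) (contact force between the fingers and new_cell above 30 N or contact force between the fingers and old_cell_1 above 30 N or contact force between the fingers and old_cell_2 above 30 N).
It fails at once if a cell runs faster than 0.4 m/s (linear speed of any of new_cell, old_cell_1, old_cell_2 above 0.4 m/s).
It fails at once if a bystander is shifted by more than 20 mm (distance of any of hex_key, screw_tin, tissue_pack from where it was at the start of the episode above 0.02 m).
It also fails if it takes over 69 s, if anything falls off the work surface, if the arm or the gripper's body presses on something with over 40 N, if the wrist force passes 120 N, or if a joint passes its speed limit or range.

## Working session

There is one attempt and no reset: what is moved stays moved. The work goes in short steps, Python scripts to look and compute and a tool call to move; the robot and the scene stay as the last step left them, time stands still between calls to the robot, and variables do not carry over. Pictures are saved under pics/ and viewed, at most 10 in all, crops included, and the job is handed in when it is done.

Besides the shell and the picture viewer there is one more tool, called after "Request:" as name(argument=value, ...), one argument or row to a line, values as JSON. servo_tool: Moves the arm, as the interface text tells. Shifts and turns lie within -1 to 1; 1 stands for 300 mm of shift or pi rad of turn. Its arguments: {"type":"object","properties":{"series":{"type":"array"},"grip_force":{"type":"number"}},"required":["series"]}

```bash
mkdir -p pics; ls; python3 - <<'E'
from cell import get_obs, eyes, env
import cv2,numpy as np,pickle
o=get_obs();print(o)
for n in ["scene","top"]:
    c=eyes.read_camera(n);pickle.dump(c,open(f"{n}0.pkl","wb"))
    cv2.imwrite(f"pics/{n}0.png",c["frame"][:,:,::-1])
    print(n,{k:np.round(v,4).tolist() for k,v in c.items() if k not in("frame","depth")})
E
```

```text
pics
{'time_s': 0.0, 'qpos': array([66.92836988, 18.43834653, -4.01581981, 83.17553283,  1.29439229,
       78.53801707, -3.25952805]), 'joint_velocities': array([ 0.07799567, -0.0566174 ,  0.01058888,  0.05363465, -0.03890505,
       -0.00272559, -0.01908318]), 'effort': array([ 4.57984570e-04, -4.91288924e+01, -4.03176695e-01, -3.12527132e+01,
       -6.37075701e-02,  4.36913827e-02,  1.61821740e-04]), 'tool_pos': array([ 0.2628704 , -0.59388124,  0.22146407]), 'tool_rot': array([-1.79893311e+02,  4.96238606e-03,  2.38820225e+01]), 'force': array([ 0.12376106, -0.80406131, -0.39212965]), 'wrist_torque': array([0.01624533, 0.01717089, 0.00867489]), 'grasp_force': 0.0, 'grip_width': 0.08698612528950764}
scene {'fx': 460.3755, 'fy': 460.3755, 'cx': 320.2847, 'cy': 231.2429, 'distortion': [-0.1067, 0.0, 0.0, 0.0, 0.0], 'origin': [0.2077, 0.3452, 0.7386], 'rotation': [-140.1364, 1.0983, -141.2886]}
top {'fx': 581.8993, 'fy': 581.8993, 'cx': 325.3372, 'cy': 247.1719, 'distortion': [-0.075, 0.0, 0.0, 0.0, 0.0], 'origin': [0.4873, -0.0801, 1.0019], 'rotation': [-174.2981, -0.3184, -90.1032]}
```

View pics/top0.png

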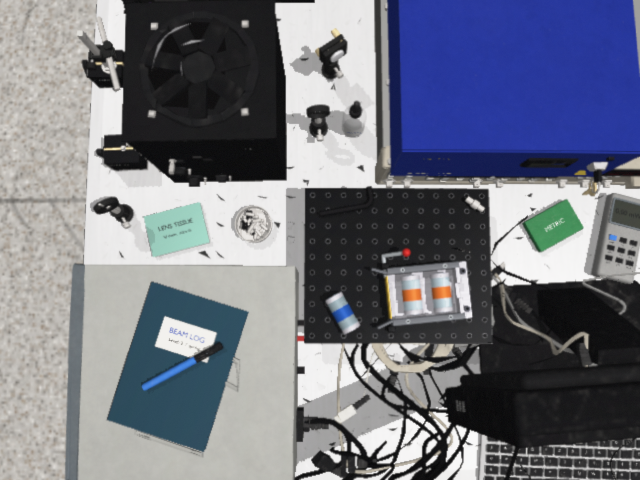

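View pics/scene0.png

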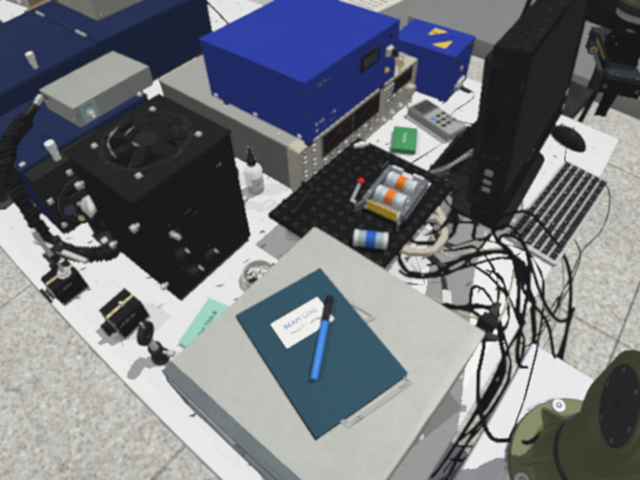

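The top view shows the board around px (305–492, 188–343). The lane is at about (385–470, 262–326), with its loading end on the left (+y), the knob at (407,252), the new cell at (342,312) and the hex key at (345,203). Next I'll measure these.

```bash
cat > h.py <<'E'
import numpy as np,cv2,pickle
from scipy.spatial.transform import Rotation as R
def rot(r): return R.from_euler('xyz',r,degrees=True).as_matrix()
def K(c): return np.array([[c["fx"],0,c["cx"]],[0,c["fy"],c["cy"]],[0,0,1.]])
def pose(c,o=None):
    if "mount" in c:
        M=np.array(c["mount"]);T=rot(o["tool_rot"])
        return T@M[:3,3]+o["tool_pos"],T@M[:3,:3]
    return np.array(c["origin"]),rot(c["rotation"])
def cast(c,uv,z,o=None):
    uv=np.array(uv,float).reshape(-1,1,2)
    n=cv2.undistortPoints(uv,K(c),np.array(c["distortion"],float)).reshape(-1,2)
    p,Rm=pose(c,o); d=np.c_[n,np.ones(len(n))]@Rm.T
    return p+d*((z-p[2])/d[:,2])[:,None]
def dep(c,uv,o=None):
    uv=np.array(uv,float).reshape(-1,2)
    n=cv2.undistortPoints(uv.reshape(-1,1,2),K(c),np.array(c["distortion"],float)).reshape(-1,2)
    p,Rm=pose(c,o);d=c["depth"][uv[:,1].astype(int),uv[:,0].astype(int)]
    return p+(np.c_[n,np.ones(len(n))]*d[:,None])@Rm.T
def proj(c,P,o=None):
    p,Rm=pose(c,o);q=(np.array(P,float).reshape(-1,3)-p)@Rm
    return cv2.projectPoints(q,np.zeros(3),np.zeros(3),K(c),np.array(c["distortion"],float))[0].reshape(-1,2)
def blobs(c,lo,hi,box=None,amin=8):
    m=cv2.inRange(cv2.cvtColor(c["frame"],cv2.COLOR_RGB2HSV),lo,hi)
    if box:
        b=np.zeros_like(m);b[box[1]:box[3],box[0]:box[2]]=1;m=m*b
    cs,_=cv2.findContours(m,cv2.RETR_EXTERNAL,cv2.CHAIN_APPROX_NONE)
    return [(cv2.contourArea(k),cv2.minAreaRect(k)) for k in sorted(cs,key=cv2.contourArea,reverse=True) if cv2.contourArea(k)>=amin]
E
python3 - <<'E'
from h import *
np.set_printoptions(precision=4,suppress=True)
c=pickle.load(open("top0.pkl","rb"));box=(300,180,500,350)
for n,lo,hi,z in [("orange",(5,150,100),(17,255,255),.105),("blue",(100,150,80),(125,255,255),.102),("red",(0,150,100),(4,255,255),.105),("yellow",(20,120,100),(35,255,255),.10)]:
    for a,r in blobs(c,lo,hi,box): print(n,a,np.round(r[0],1),np.round(r[1],1),round(r[2],1),cast(c,r[0],z)[0],"corners",cast(c,cv2.boxPoints(r),z)[:,:2].tolist())
print("board corners",cast(c,[(305,188),(490,188),(492,343),(305,343)],.075))
pts={"board":(320,260),"greybox":(270,290),"greybox2":(150,270),"lamp":(200,30),"blue":(450,100),"monitor":(510,430),"mon2":(460,400),"bottle":(474,204),"tin":(252,223),"instr":(440,182),"board2":(395,340)}
for k,v in pts.items(): print(k,dep(c,v)[0])
cv2.imwrite("pics/crop0.png",cv2.resize(c["frame"][180:350,300:500,::-1],None,fx=3.5,fy=3.5,interpolation=cv2.INTER_CUBIC))
E
```

```text
orange 155.0 [411.3 294.6] [10.3 17.4] 85.2 [ 0.5031 -0.2177  0.105 ] corners [[0.509967389603727, -0.20374276028819766], [0.5120996435958475, -0.2305603564157135], [0.4963047415980221, -0.23163232472182005], [0.4941921547420891, -0.20485355665179425]]
orange 152.5 [441.1 292.2] [10.  17.7] 83.7 [ 0.5068 -0.2639  0.105 ] corners [[0.5130385874846007, -0.24955505299235303], [0.5159494137462755, -0.27694225602920164], [0.500535685210006, -0.2783522162441114], [0.49765023645744283, -0.251002276755764]]
blue 173.5 [342.6 312.8] [10.4 18.9] 59.7 [ 0.4757 -0.1116  0.102 ] corners [[0.47525366362072996, -0.09501592246550739], [0.48982830132770055, -0.12025643705636699], [0.4760719629444471, -0.12822903691575557], [0.46153669788362617, -0.10300516537510779]]
red 44.0 [406.5 252. ] [8. 7.] 90.0 [ 0.5691 -0.2112  0.105 ] corners [[0.575371432625449, -0.20581084690676], [0.5753574293233892, -0.21671756073062096], [0.5628941907658751, -0.21651678094381452], [0.5629121695276263, -0.20562492203397995]]
yellow 33.0 [388.  297.5] [41.2  1.9] 83.9 [ 0.4989 -0.1821  0.1   ] corners [[0.5304759711806515, -0.17756743144458947], [0.5307804616999945, -0.180482138912626], [0.46752805754702975, -0.18657912155407685], [0.4672316470501334, -0.18368095422451058]]
board corners [[ 0.6761 -0.0527  0.075 ]
 [ 0.6765 -0.3542  0.075 ]
 [ 0.4263 -0.3502  0.075 ]
 [ 0.4279 -0.0531  0.075 ]]
board [ 0.5591 -0.0769  0.0767]
greybox [ 0.5097 -0.0034  0.1426]
greybox2 [0.5395 0.1765 0.1394]
lamp [0.8435 0.0786 0.2852]
blue [ 0.7421 -0.2406  0.3022]
monitor [ 0.3611 -0.2691  0.4107]
mon2 [ 0.3564 -0.2699  0.1921]
bottle [ 0.6478 -0.3237  0.0873]
tin [0.628  0.0401 0.012 ]
instr [ 0.6953 -0.2811  0.0322]
board2 [ 0.432  -0.1956  0.073 ]
```

View pics/crop0.png

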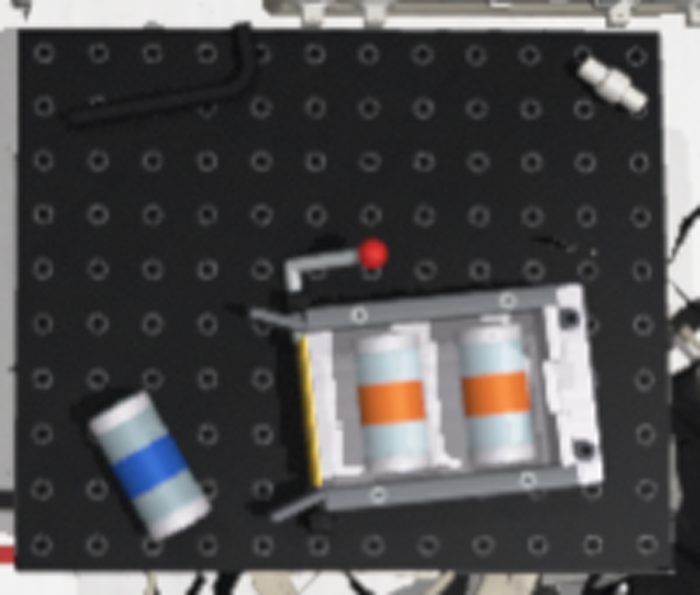

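```bash
cat >> h.py <<'E'
yaw=95.1; O=np.array([.5094,-.2896,.075])
L=rot([0,0,yaw])
def lane(x,y,z): return O+L@(np.array([x,y,z])/1000)
def tolane(p): return (np.asarray(p)-O)@L*1000
def rows(o,p,tyaw):
    T=rot(o["tool_rot"]);G=rot([180,0,tyaw])
    return np.round(np.r_[T.T@(np.asarray(p)-o["tool_pos"])/.3,R.from_matrix(T.T@G).as_rotvec()/np.pi],4)
E
python3 - <<'E'
from h import *
from cell import get_obs
o=get_obs()
u=o["tool_pos"]+[0,0,.3]
print(rows(o,u,5.1))
k=dict(o);k["tool_pos"]=u
a=lane(40,-70,445);print(a,rows(k,a,5.1)); k["tool_pos"]=a;k["tool_rot"]=[180,0,5.1];print(lane(40,-70,24),tolane(lane(74,-66,30)))
E
```

```text
[-1.000e-04 -1.700e-03 -1.000e+00 -5.000e-04  1.000e-04  1.044e-01]
[ 0.5755671  -0.24353576  0.52      ] [ 1.4258e+00 -6.4590e-01  6.1000e-03 -5.0000e-04  1.0000e-04  1.0440e-01]
[ 0.5755671  -0.24353576  0.099     ] [ 74. -66.  30.]
```

Request:
servo_tool(
  series=[
    [[0,0,-1,0,0,0,0],[0,0,-1,0,0,0,0],[0,0,-1,0,0,0,0],[0,0,-1,0,0,0,0],[0,0,-1,0,0,0,0],[0,0,-1,0,0,0,0],[0,0,-1,0,0,0,0],[0,0,-1,0,0,0,0],[0,0,-1,0,0,0,0]],
  ],
  grip_force=5,
)

```text
time_s: 0.85
tool_pos: [0.2635, -0.5949, 0.5264]
tool_rot: [179.6, -0.0, 23.9]
force: [0.5, -0.6, -0.2]
grip_width: 0.0352
grasp_force: 0.0
```

Request:
servo_tool(
  series=[
    [[0.9,-0.41,0,0,0,0.1044,0],[0.9,-0.41,0,0,0,0.1044,0],[0.9,-0.41,0,0,0,0.1044,0],[0.9,-0.41,0,0,0,0.1044,0],[0.9,-0.41,0,0,0,0.1044,0],[0.9,-0.41,0,0,0,0.1044,0],[0.9,-0.41,0,0,0,0.1044,0],[0.9,-0.41,0,0,0,0.1044,0]],
  ],
)

```text
time_s: 1.52
tool_pos: [0.4657, -0.3647, 0.5205]
tool_rot: [-179.7, -0.1, 5.9]
force: [0.3, 1.1, -0.1]
grip_width: 0.0004
grasp_force: 0.0
```

Request:
servo_tool(
  series=[
    [[0.42,-0.396,0,0,0,0,0],[0.42,-0.396,0,0,0,0,0],[0.42,-0.396,0,0,0,0,0],[0.42,-0.396,0,0,0,0,0],[0.42,-0.396,0,0,0,0,0],[0.42,-0.396,0,0,0,0,0]],
  ],
)

```text
time_s: 2.02
tool_pos: [0.5772, -0.2395, 0.5195]
tool_rot: [-179.8, 0.2, 5.5]
force: [-0.4, -0.0, -0.1]
grip_width: 0.0001
grasp_force: 0.0
```

```bash
python3 - <<'E'
from h import *
from cell import get_obs,eyes
o=get_obs()
print(o["tool_pos"],o["tool_rot"],o["qpos"],o["force"],tolane(o["tool_pos"]),rows(o,lane(40,-70,60),5.1))
c=eyes.read_camera("wrist");pickle.dump((o,c),open("w1.pkl","wb"))
cv2.imwrite("pics/w1.png",c["frame"][:,:,::-1])
for n,lo,hi,z in [("orange",(5,150,100),(17,255,255),.105),("blue",(100,150,80),(125,255,255),.102),("red",(0,150,100),(4,255,255),.105),("yellow",(20,120,100),(35,255,255),.10)]:
    for a,r in blobs(c,lo,hi,None,60): print(n,a,np.round(r[0],1),np.round(r[1],1),round(r[2],1),np.round(tolane(cast(c,r[0],z,o)[0]),1),np.round([tolane(q)[:2] for q in cast(c,cv2.boxPoints(r),z,o)]).tolist())
E
```

```text
[ 0.5771587  -0.23945296  0.51954355] [-179.80211861    0.20260485    5.511633  ] [ 28.52198073  19.56206097 -13.80411981  48.09135792   4.85909615
 113.05679554 -67.11575153] [-0.38549638 -0.02985688 -0.10825724] [ 43.92515158 -71.94823278 444.54354766] [-2.1000e-03  1.7500e-02  1.2818e+00 -1.1000e-03  1.1000e-03  2.3000e-03]
orange 116.5 [306. 236.] [10. 14.] 90.0 [69.6 -1.  30. ] [[82.0, -10.0], [57.0, -10.0], [57.0, 8.0], [82.0, 8.0]]
orange 114.0 [332.  236.5] [ 9. 14.] 90.0 [23.3 -0.4 30. ] [[36.0, -9.0], [11.0, -9.0], [11.0, 8.0], [36.0, 8.0]]
blue 41142.0 [431.7  71.8] [310.4 153.1] 1.7 [-131.1 -271.4   27. ] [[122.0, -159.0], [110.0, -383.0], [-368.0, -380.0], [-405.0, -150.0]]
blue 3196.5 [617.5 142.5] [121.  43.] 90.0 [-460.  -168.9   27. ] [[-402.0, -263.0], [-475.0, -265.0], [-525.0, -66.0], [-445.0, -65.0]]
blue 243.0 [ 88.5 288.8] [ 6.6 44.9] 66.8 [485.6 106.8  27. ] [[532.0, 120.0], [443.0, 82.0], [440.0, 94.0], [529.0, 132.0]]
blue 122.5 [246.8 244.1] [ 8.9 15.7] 63.4 [176.8  15.7  27. ] [[193.0, 15.0], [167.0, 2.0], [161.0, 17.0], [187.0, 30.0]]
yellow 297.5 [630.  168.6] [21.8 23.5] 11.3 [-494.7 -125.9   25. ] [[-475.0, -109.0], [-474.0, -149.0], [-515.0, -142.0], [-516.0, -103.0]]
yellow 133.5 [339. 324.] [ 4. 54.] 0.0 [  6.5 175.6  25. ] [[9.0, 236.0], [12.0, 119.0], [4.0, 119.0], [1.0, 236.0]]
```

View pics/w1.png

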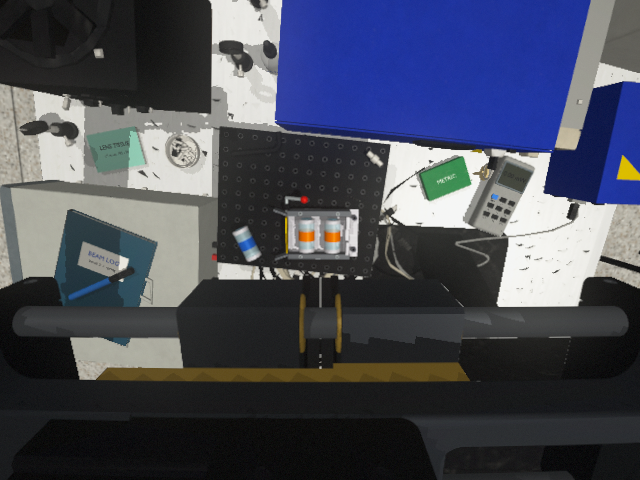

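The wrist view shows the knob at (304,200), the orange cells at (306,236) and (332,236), and the new cell at (247,244). These agree with the top view to about 3 mm, so I'll descend.

Request:
servo_tool(
  series=[
    [[0,0.014,1,0,0,0,0],[0,0.014,1,0,0,0,0],[0,0.014,1,0,0,0,0],[0,0.014,1,0,0,0,0],[0,0.014,1,0,0,0,0],[0,0.014,1,0,0,0,0],[0,0.014,1,0,0,0,0],[0,0.014,1,0,0,0,0],[0,0.014,1,0,0,0,0],[0,0.014,1,0,0,0,0]],
  ],
)

```text
time_s: 2.9
tool_pos: [0.5754, -0.249, 0.2243]
tool_rot: [179.9, -0.1, 5.0]
force: [1.2, -0.3, 1.3]
grip_width: 0.0006
grasp_force: 0.0
```

```bash
cat > look.py <<'E'
from h import *
from cell import get_obs,eyes
import sys
np.set_printoptions(precision=1,suppress=True)
def look(view=None,f=1):
    o=get_obs();c=eyes.read_camera("wrist")
    print("t",round(o["time_s"],2),"tcp lane",tolane(o["tool_pos"]),"rot",o["tool_rot"],"F",o["force"],"w",round(o["grip_width"]*1000,1))
    if view: cv2.imwrite(f"pics/{view}.png",c["frame"][:,:,::-1])
    for n,lo,hi,z in [("orange",(5,150,100),(17,255,255),.108),("blue",(100,150,80),(125,255,255),.105),("red",(0,150,80),(4,255,255),.105),("yellow",(20,120,80),(35,255,255),.10)]:
        for a,r in blobs(c,lo,hi,None,60)[:4]:
            p=tolane(cast(c,r[0],z,o)[0])
            if abs(p[1])<110 and -30<p[0]<250: print(n,a,np.round(r[0]),np.round(r[1]),round(r[2],1),p,[tolane(q)[:2].round().tolist() for q in cast(c,cv2.boxPoints(r),z,o)])
    return o,c
E
python3 - <<'E'
from look import *
o,c=look("w2");print(rows(o,lane(40,-70,24),5.1).round(4).tolist())
E
```

```text
t 2.9 tcp lane [ 34.6 -69.4 149.3] rot [179.9  -0.1   5. ] F [ 1.2 -0.3  1.3] w 0.6
red 157.5 [276. 244.] [15. 13.] 90.0 [ 73.  -66.3  30. ] [[78.0, -73.0], [67.0, -73.0], [68.0, -59.0], [79.0, -59.0]]
yellow 4844.5 [283. 372.] [ 18. 372.] 90.0 [71.3 67.8 25. ] [[258.0, 59.0], [-114.0, 59.0], [-117.0, 80.0], [262.0, 80.0]]
yellow 204.5 [338. 323.] [ 5. 58.] 0.0 [16.6 13.6 25. ] [[19.0, 45.0], [19.0, -16.0], [15.0, -16.0], [14.0, 45.0]]
yellow 162.5 [301. 322.] [ 5. 57.] 1.3 [52.  12.9 25. ] [[55.0, 44.0], [53.0, -16.0], [49.0, -16.0], [51.0, 44.0]]
[0.0016, -0.0186, 0.4175, 0.0004, -0.0004, -0.0008]
```

View pics/w2.png

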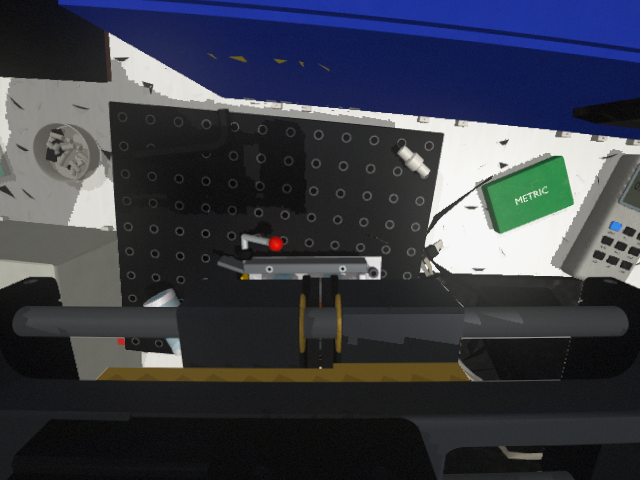

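Request:
servo_tool(
  series=[
    [[0,0,0.13,0,0,0,0],[0,0,0.26,0,0,0,0],[0,0,0.36,0,0,0,0],[0,0,0.415,0,0,0,0],[0,0,0.415,0,0,0,0],[0,0,0.415,0,0,0,0]],
  ],
)

```text
time_s: 3.45
tool_pos: [0.5771, -0.248, 0.1004]
tool_rot: [179.9, -0.2, 5.1]
force: [0.2, -0.5, 0.5]
grip_width: 0.0007
grasp_force: 0.0
```

Request:
servo_tool(
  series=[
    [[0,-0.02,0,0,0,0,0],[0,-0.04,0,0,0,0,0],[0,-0.06,0,0,0,0,0],[0,-0.08,0,0,0,0,0],[0,-0.1,0,0,0,0,0],[0,-0.12,0,0,0,0,0],[0,-0.14,0,0,0,0,0],[0,-0.16,0,0,0,0,0],[0,-0.18,0,0,0,0,0],[0,-0.2,0,0,0,0,0],[0,-0.2,0,0,0,0,0]],
  ],
)

```text
time_s: 4.37
tool_pos: [0.5704, -0.1846, 0.0983]
tool_rot: [-179.9, -0.0, 5.3]
force: [-0.4, -0.1, -0.0]
grip_width: 0.0007
grasp_force: 0.2
```

```bash
python3 - <<'E'
from look import *
o,c=look()
E
```

```text
t 4.37 tcp lane [ 99.2 -70.1  23.3] rot [-179.9   -0.     5.3] F [-0.4 -0.1 -0. ] w 0.7
yellow 4922.0 [282. 372.] [ 18. 371.] 90.0 [119.6 -25.   25. ] [[224.0, -29.0], [16.0, -31.0], [15.0, -19.0], [226.0, -17.0]]
yellow 211.5 [338. 323.] [ 5. 58.] 0.0 [ 88.8 -55.6  25. ] [[90.0, -38.0], [90.0, -72.0], [88.0, -72.0], [87.0, -38.0]]
yellow 175.5 [302. 323.] [56.  5.] 90.0 [108.6 -55.5  25. ] [[110.0, -72.0], [107.0, -72.0], [107.0, -39.0], [110.0, -38.0]]
```

Request:
servo_tool(
  series=[
    [[0,-0.015,0,0,0,0,0],[0,-0.03,0,0,0,0,0],[0,-0.04,0,0,0,0,0],[0,-0.045,0,0,0,0,0],[0,-0.045,0,0,0,0,0]],
  ],
)

```text
time_s: 4.83
tool_pos: [0.5688, -0.1732, 0.0978]
tool_rot: [-180.0, 0.0, 5.1]
force: [-1.2, -0.5, -0.4]
grip_width: 0.0005
grasp_force: 0.2
```

```bash
python3 - <<'E'
from look import *
from cell import get_obs,eyes
c=eyes.read_camera("scene");o=get_obs()
p=proj(c,[lane(137,-66,32),lane(74,-66,30),lane(106,0,3),lane(128,0,0)]);print(p,o["force"],tolane(o["tool_pos"]))
u,v=p[2].astype(int);cv2.imwrite("pics/s1.png",cv2.resize(c["frame"][v-75:v+75,u-100:u+100,::-1],None,fx=4,fy=4))
E
```

```text
[[342.9 199. ]
 [359.6 180.4]
 [380.1 213. ]
 [374.4 221.3]] [0.6 0.2 0.1] [110.5 -69.6  22.9]
```

View pics/s1.png

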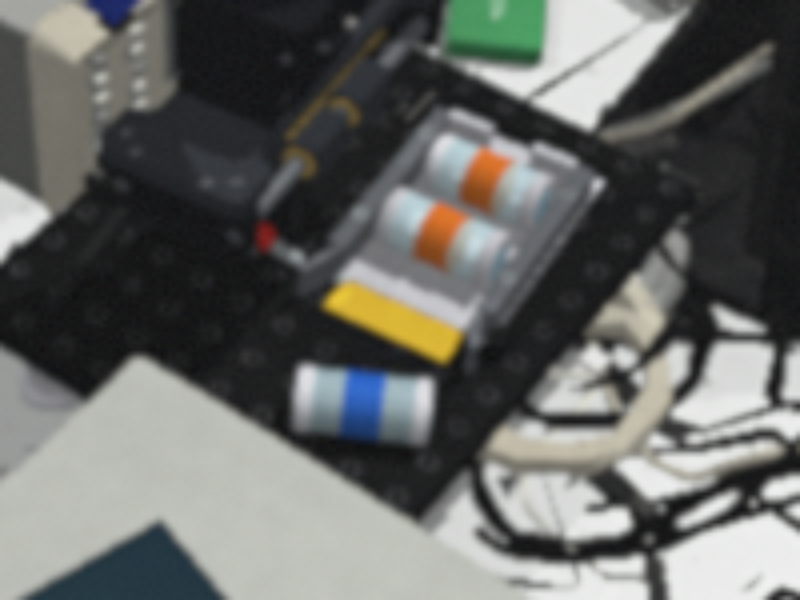

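The crop shows the yellow flap nearly down at (395,320). The knob is at about full-frame (346,197), against (343,199) expected when fully down. I'll push a little further, up to the stop.

Request:
servo_tool(
  series=[
    [[0,-0.01,0,0,0,0,0],[0,-0.02,0,0,0,0,0],[0,-0.03,0,0,0,0,0],[0,-0.03,0,0,0,0,0]],
  ],
)

```text
time_s: 5.22
tool_pos: [0.5684, -0.1666, 0.0985]
tool_rot: [179.8, -0.0, 5.1]
force: [-0.2, -4.0, 0.9]
grip_width: 0.0004
grasp_force: 1.8
```

```bash
cat > sc.py <<'E'
from look import *
c=eyes.read_camera("scene");o=get_obs()
for a,r in blobs(c,(0,150,80),(4,255,255),(325,170,375,215),3): print("red",a,r[0])
print(o["time_s"],o["force"],tolane(o["tool_pos"]))
E
python3 sc.py
```

```text
red 21.0 (344.0, 199.0)
5.2667 [ 0.  -4.6  0.3] [117.2 -69.7  23.5]
```

Request:
servo_tool(
  series=[
    [[0,-0.01,0,0,0,0,0],[0,-0.015,0,0,0,0,0],[0,-0.015,0,0,0,0,0]],
  ],
)

```text
time_s: 5.52
tool_pos: [0.5682, -0.1652, 0.099]
tool_rot: [179.6, -0.1, 5.0]
force: [-0.3, -10.0, 2.1]
grip_width: 0.0005
grasp_force: 4.0
```

```bash
python3 sc.py; python3 - <<'E'
from look import *
o=get_obs();p=o["tool_pos"]
q=p+L@[-.012,0,0];print(rows(o,q,5.1)); k=dict(o);k["tool_pos"]=q+[0,0,.07];k["tool_rot"]=[180,0,5.1]
print(rows(k,lane(108,0,95),5.1)); print(rows(k,lane(112,0,70),5.1))
E
```

```text
red 26.0 (343.9000244140625, 199.3000030517578)
5.5667 [-0.1 -8.7  1.5] [118.6 -69.6  24.1]
[ 0.  0.  0.  0. -0. -0.]
[-0.2 -0.  -0.   0.   0.   0. ]
[-0.2 -0.   0.1  0.   0.   0. ]
```

Request:
servo_tool(
  series=[
    [[0,0.05,0,0,0,0,0],[0,0.05,-0.1,0,0,0,0],[0,0.05,-0.2,0,0,0,0],[0,0.05,-0.25,0,0,0,0],[-0.12,0.04,-0.25,0,0,0,0],[-0.233,0.033,-0.25,0,0,0,0],[-0.233,0.033,-0.25,0,0,0,0],[-0.233,0.033,-0.25,0,0,0,0]],
  ],
)

```text
time_s: 6.23
tool_pos: [0.4976, -0.1763, 0.1728]
tool_rot: [-179.9, 0.0, 5.0]
force: [0.9, 0.5, -0.5]
grip_width: 0.0008
grasp_force: 0.0
```

```bash
python3 - <<'E'
from look import *
o,c=look()
print(rows(o,lane(112,0,11),5.1).round(4).tolist())
E
python3 sc.py
```

```text
t 6.23 tcp lane [113.9   1.7  97.8] rot [-179.9    0.     5. ] F [ 0.9  0.5 -0.5] w 0.8
orange 865.0 [440. 254.] [40. 26.] 4.3 [28.  -1.6 33. ] [[42.0, 7.0], [43.0, -12.0], [14.0, -10.0], [13.0, 9.0]]
orange 837.5 [378. 254.] [39. 27.] 1.5 [72.1 -2.1 33. ] [[86.0, 8.0], [86.0, -12.0], [59.0, -11.0], [58.0, 8.0]]
blue 610.0 [236. 273.] [25. 39.] 62.1 [175.1  13.6  30. ] [[192.0, 12.0], [166.0, -2.0], [158.0, 15.0], [185.0, 30.0]]
red 276.0 [286. 160.] [19. 18.] 90.0 [136.3 -66.5  30. ] [[142.0, -73.0], [130.0, -73.0], [130.0, -60.0], [142.0, -60.0]]
red 100.5 [164. 298.] [15.  9.] 80.5 [231.3  34.   30. ] [[235.0, 29.0], [228.0, 27.0], [228.0, 39.0], [235.0, 41.0]]
yellow 4942.0 [283. 372.] [ 18. 372.] 90.0 [144.  101.5  25. ] [[298.0, 95.0], [-8.0, 94.0], [-10.0, 111.0], [301.0, 112.0]]
yellow 1910.0 [316. 242.] [79. 27.] 90.0 [116.1  -8.3  25. ] [[126.0, -37.0], [106.0, -37.0], [106.0, 23.0], [126.0, 23.0]]
yellow 217.5 [338. 323.] [58.  6.] 88.7 [99.3 56.8 25. ] [[102.0, 32.0], [98.0, 32.0], [96.0, 83.0], [101.0, 83.0]]
yellow 205.5 [302. 323.] [ 5. 58.] 0.0 [128.1  56.8  25. ] [[131.0, 83.0], [130.0, 32.0], [126.0, 32.0], [126.0, 83.0]]
[0.0058, 0.0065, 0.2894, -0.0003, 0.0002, -0.0004]
red 30.5 (343.5, 199.5)
6.3333 [ 0.  -1.   0.5] [113.9  -0.6  98.3]
```

Request:
servo_tool(
  series=[
    [[0.005,0.006,0.1,0,0,0,0],[0.005,0.006,0.2,0,0,0,0],[0.005,0.006,0.26,0,0,0,0],[0.005,0.006,0.289,0,0,0,0],[0.005,0.006,0.289,0,0,0,0],[0.005,0.006,0.289,0,0,0,0]],
  ],
)

```text
time_s: 6.83
tool_pos: [0.5017, -0.178, 0.0866]
tool_rot: [-180.0, -0.0, 5.1]
force: [-0.3, -0.1, 0.4]
grip_width: 0.0009
grasp_force: 0.0
```

Request:
servo_tool(
  series=[
    [[0,0.01,0,0,0,0,0],[0,0.02,0,0,0,0,0],[0,0.03,0,0,0,0,0],[0,0.04,0,0,0,0,0],[0,0.05,0,0,0,0,0],[0,0.06,0,0,0,0,0],[0,0.07,0,0,0,0,0],[0,0.08,0,0,0,0,0],[0,0.09,0,0,0,0,0],[0,0.1,0,0,0,0,0]],
  ],
)

```text
time_s: 7.67
tool_pos: [0.5034, -0.2086, 0.0863]
tool_rot: [180.0, 0.0, 5.1]
force: [-0.7, 0.0, 0.6]
grip_width: 0.0003
grasp_force: 0.0
```

```bash
cat > top.py <<'E'
from look import *
c=eyes.read_camera("top");o=get_obs()
for n,lo,hi,z in [("orange",(5,150,100),(17,255,255),.106),("blue",(100,150,80),(125,255,255),.103),("red",(0,150,100),(4,255,255),.105),("yellow",(20,120,100),(35,255,255),.08)]:
    for a,r in blobs(c,lo,hi,(300,180,500,350),5): print(n,a,np.round(r[0],1),np.round(r[1],1),round(r[2],1),tolane(cast(c,r[0],z)[0]))
print(o["time_s"],o["force"],tolane(o["tool_pos"]),o["tool_rot"])
E
python3 top.py;python3 - <<'E'
from look import *
look()
E
```

```text
blue 130.0 [341.5 313.4] [10.4 16.2] 60.3 [182.1  18.7  28. ]
red 31.0 [366. 256.] [6. 6.] 90.0 [136.1 -66.   30. ]
red 6.0 [301.5 338. ] [2. 3.] 90.0 [246.4  50.3  30. ]
7.7167 [ 0.3 -0.8 -1.1] [80.4 -1.1 11.3] [180.   0.   5.]
t 7.72 tcp lane [80.4 -1.1 11.3] rot [180.   0.   5.] F [ 0.3 -0.8 -1.1] w 0.4
blue 898.0 [131. 350.] [62. 25.] 1.0 [173.5  19.3  30. ] [[191.0, 26.0], [188.0, 12.0], [157.0, 13.0], [159.0, 26.0]]
red 783.5 [186. 172.] [31. 32.] 90.0 [136.7 -66.2  30. ] [[143.0, -73.0], [129.0, -73.0], [130.0, -60.0], [144.0, -60.0]]
yellow 5180.0 [282. 372.] [ 18. 373.] 90.0 [99.5 35.1 25. ] [[197.0, 31.0], [3.0, 30.0], [2.0, 41.0], [199.0, 42.0]]
yellow 1751.5 [253. 256.] [47. 42.] 90.0 [111.2 -27.9  25. ] [[120.0, -39.0], [101.0, -39.0], [102.0, -16.0], [122.0, -16.0]]
yellow 240.5 [338. 323.] [ 6. 58.] 0.0 [71.2  6.9 25. ] [[72.0, 23.0], [73.0, -9.0], [70.0, -9.0], [69.0, 23.0]]
yellow 232.5 [302. 323.] [58.  6.] 90.0 [88.9  6.9 25. ] [[90.0, -9.0], [87.0, -9.0], [88.0, 23.0], [91.0, 23.0]]
```

Request:
servo_tool(
  series=[
    [[0,0.008,0,0,0,0,0],[0,0.014,0,0,0,0,0],[0,0.02,0,0,0,0,0],[0,0.025,0,0,0,0,0],[0,0.03,0,0,0,0,0],[0,0.03,0,0,0,0,0]],
  ],
)

```text
time_s: 8.27
tool_pos: [0.5042, -0.2176, 0.0863]
tool_rot: [180.0, -0.0, 5.1]
force: [0.7, 0.3, -0.3]
grip_width: 0.0006
grasp_force: 0.0
```

```bash
python3 sc.py; python3 - <<'E'
from look import *
c=eyes.read_camera("scene")
for a,r in blobs(c,(5,150,100),(17,255,255),(360,150,440,230),4): print(a,np.round(r[0],1),np.round(r[1],1),tolane(cast(c,r[0],.104)[0]))
print(proj(c,[lane(15,0,33),lane(45,0,33)]))
E
```

```text
red 28.5 (343.5, 199.5)
8.3167 [-0.2  0.2 -1.2] [72.4 -1.2 11.3]
[[403.3 174.4]
 [396.4 183.2]]
```

Request:
servo_tool(
  series=[
    [[0,0.006,0,0,0,0,0],[0,0.012,0,0,0,0,0],[0,0.018,0,0,0,0,0],[0,0.02,0,0,0,0,0],[0,0.02,0,0,0,0,0]],
  ],
)

```text
time_s: 8.78
tool_pos: [0.5046, -0.2219, 0.0863]
tool_rot: [-179.9, 0.0, 5.1]
force: [-1.3, 4.6, 2.4]
grip_width: 0.0003
grasp_force: 2.3
```

```bash
python3 - <<'E'
from look import *
o,c=look("w3")
E
```

```text
t 8.78 tcp lane [67.9 -1.3 11.3] rot [-179.9    0.     5.1] F [-1.3  4.6  2.4] w 0.3
blue 892.5 [108. 350.] [25. 63.] 90.0 [172.9  19.4  30. ] [[188.0, 13.0], [156.0, 12.0], [158.0, 26.0], [191.0, 27.0]]
red 784.0 [157. 172.] [33. 30.] 45.0 [136.7 -66.4  30. ] [[146.0, -67.0], [136.0, -76.0], [127.0, -66.0], [137.0, -57.0]]
yellow 5159.5 [283. 373.] [ 19. 372.] 89.5 [86.6 35.4 25. ] [[184.0, 32.0], [-9.0, 29.0], [-11.0, 40.0], [186.0, 44.0]]
yellow 1696.5 [230. 256.] [47. 41.] 90.0 [109.2 -28.1  25. ] [[118.0, -39.0], [99.0, -39.0], [100.0, -16.0], [120.0, -16.0]]
yellow 241.5 [338. 323.] [58.  6.] 90.0 [58.6  6.7 25. ] [[60.0, -9.0], [57.0, -9.0], [57.0, 23.0], [60.0, 23.0]]
yellow 217.5 [302. 323.] [ 6. 58.] 1.3 [76.5  6.7 25. ] [[79.0, 23.0], [77.0, -9.0], [75.0, -9.0], [76.0, 23.0]]
```

View pics/w3.png

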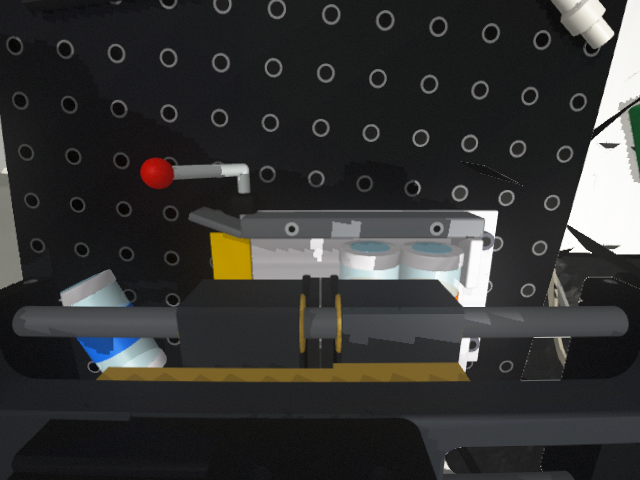

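Force reaches 4.6 N and both old cells are up against the stop, side by side at about (369,260) and (432,260). Next I'll back off and move above the new cell.

Request:
servo_tool(
  series=[
    [[0,-0.01,0,0,0,0,0],[0,-0.02,0,0,0,0,0],[0,-0.03,0,0,0,0,0],[0,-0.03,-0.1,0,0,0,0],[0,-0.03,-0.2,0,0,0,0],[0,-0.03,-0.3,0,0,0,0],[0,-0.1,-0.35,0,0,0,0.57],[0,-0.2,-0.35,0,0,0,0.57],[0,-0.28,-0.35,0,0,0,0.57],[0,-0.28,-0.35,0,0,0,0.57]],
  ],
)

```text
time_s: 9.67
tool_pos: [0.4978, -0.134, 0.1922]
tool_rot: [-179.9, -0.1, 5.5]
force: [0.3, 0.1, -0.5]
grip_width: 0.0199
grasp_force: 0.0
```

```bash
python3 - <<'E'
from look import *
o,c=look()
k=lane(181,18,100)
print(rows(o,k,30).round(4).tolist(),k)
E
python3 top.py
```

```text
t 9.67 tcp lane [156.1  -2.3 117.2] rot [-179.9   -0.1    5.5] F [ 0.3  0.1 -0.5] w 19.9
orange 1500.0 [475. 253.] [75. 25.] 4.3 [35.5 -1.5 33. ] [[65.0, 7.0], [65.0, -14.0], [7.0, -10.0], [5.0, 11.0]]
blue 542.5 [293. 271.] [23. 35.] 64.2 [177.2  14.7  30. ] [[194.0, 13.0], [169.0, -0.0], [161.0, 17.0], [186.0, 30.0]]
red 234.0 [348. 166.] [18. 17.] 90.0 [136.2 -66.5  30. ] [[142.0, -73.0], [130.0, -73.0], [130.0, -60.0], [142.0, -60.0]]
yellow 1817.0 [366. 242.] [26. 74.] 1.9 [119.4  -7.9  25. ] [[130.0, 23.0], [130.0, -38.0], [110.0, -37.0], [108.0, 24.0]]
yellow 348.5 [375. 323.] [58. 12.] 88.4 [108.6  62.8  25. ] [[115.0, 36.0], [106.0, 36.0], [101.0, 91.0], [111.0, 91.0]]
yellow 310.5 [264. 323.] [10. 57.] 1.5 [202.4  63.1  25. ] [[209.0, 91.0], [205.0, 37.0], [196.0, 37.0], [200.0, 91.0]]
[-0.0671, -0.0835, 0.0572, -0.0002, -0.0006, -0.1362] [ 0.5 -0.1  0.2]
red 6.0 [301.5 338. ] [2. 3.] 90.0 [246.4  50.3  30. ]
9.7667 [ 0.  -0.8 -0.7] [151.   -1.4 116.6] [179.9  -0.    5.2]
```

Request:
servo_tool(
  series=[
    [[-0.03,-0.05,0.03,0,0,-0.036,0.6],[-0.06,-0.093,0.055,0,0,-0.072,0.6],[-0.06,-0.093,0.055,0,0,-0.108,0.6],[-0.06,-0.093,0.055,0,0,-0.143,0.6],[-0.06,-0.093,0.055,0,0,-0.143,0.6],[-0.06,-0.093,0.055,0,0,-0.143,0.6]],
  ],
)

```text
time_s: 10.27
tool_pos: [0.4769, -0.1147, 0.1747]
tool_rot: [180.0, 0.0, 30.5]
force: [-0.3, 0.2, 0.4]
grip_width: 0.0518
grasp_force: 0.0
```

```bash
python3 - <<'E'
from look import *
o,c=look("w4")
# predicted TCP pixel at cell top height
print(proj(c,[o["tool_pos"]*[1,1,0]+[0,0,.09]],o), rows(o,lane(179,16.5,11),31).round(4).tolist())
E
```

```text
t 10.27 tcp lane [177.1  16.9  99.7] rot [180.    0.   30.5] F [-0.3  0.2  0.4] w 51.8
blue 812.5 [316. 254.] [25. 38.] 90.0 [179.9  15.7  30. ] [[196.0, 13.0], [172.0, 1.0], [163.0, 18.0], [188.0, 30.0]]
red 280.0 [426. 176.] [19. 19.] 90.0 [135.7 -66.4  30. ] [[145.0, -69.0], [133.0, -75.0], [127.0, -64.0], [138.0, -58.0]]
red 117.5 [223. 244.] [12. 11.] 29.7 [243.6  37.8  30. ] [[248.0, 42.0], [247.0, 33.0], [239.0, 34.0], [240.0, 43.0]]
yellow 5141.0 [396. 372.] [ 19. 371.] 89.3 [75.7 81.  25. ] [[217.0, 141.0], [-60.0, 6.0], [-72.0, 21.0], [210.0, 158.0]]
yellow 1697.0 [396. 258.] [28. 81.] 28.4 [124.4  -5.5  25. ] [[135.0, 25.0], [135.0, -36.0], [114.0, -35.0], [113.0, 27.0]]
yellow 582.5 [202. 323.] [20. 57.] 3.3 [236.4 107.3  25. ] [[236.0, 135.0], [251.0, 87.0], [236.0, 81.0], [221.0, 129.0]]
yellow 451.0 [440. 324.] [18. 57.] 8.1 [65.7 27.3 25. ] [[63.0, 53.0], [82.0, 7.0], [68.0, 3.0], [48.0, 48.0]]
[[318.9 250.7]] [0.0039, -0.0053, 0.2958, 0.0002, 0.0001, -0.0025]
```

View pics/w4.png

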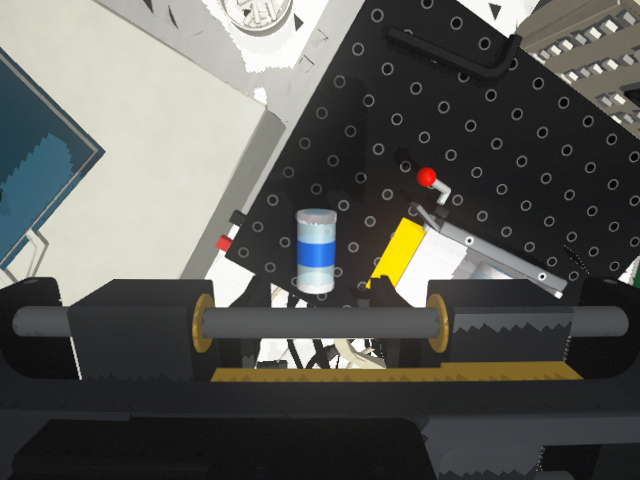

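The cell at (316,250) is centred between the open fingers and aligned with them. I'll descend and cage it loosely.

Request:
servo_tool(
  series=[
    [[-0.002,-0.004,0.1,0,0,0,0.58],[-0.002,-0.004,0.2,0,0,0,0.58],[-0.002,-0.004,0.26,0,0,0,0.58],[-0.002,-0.004,0.294,0,0,0,0.58],[-0.002,-0.004,0.294,0,0,0,0.55],[-0.002,-0.004,0.294,0,0,0,0.52],[-0.002,-0.004,0.294,0,0,0,0.49],[-0.002,-0.004,0.294,0,0,0,0.46],[-0.002,-0.004,0.294,0,0,0,0.43],[-0.002,-0.004,0.294,0,0,0,0.41],[-0.002,-0.004,0.294,0,0,0,0.41]],
  ],
  grip_force=3,
)

```text
time_s: 11.23
tool_pos: [0.4761, -0.1127, 0.0872]
tool_rot: [179.9, -0.0, 30.8]
force: [0.1, -0.0, -1.2]
grip_width: 0.0366
grasp_force: 0.0
```

```bash
python3 - <<'E'
from look import *
o,c=look()
print(rows(o,lane(144,0,11),30.5).round(4).tolist())
E
```

```text
t 11.23 tcp lane [179.2  17.5  12.2] rot [179.9  -0.   30.8] F [ 0.1 -0.  -1.2] w 36.6
orange 582.0 [546. 363.] [41. 20.] 37.9 [65.5 -6.9 33. ] [[78.0, -4.0], [77.0, -14.0], [53.0, -9.0], [53.0, 1.0]]
blue 796.0 [318. 294.] [58. 24.] 0.0 [183.2   9.4  30. ] [[193.0, 21.0], [198.0, 10.0], [174.0, -2.0], [168.0, 9.0]]
red 771.5 [494. 192.] [30. 33.] 45.0 [135.2 -66.6  30. ] [[144.0, -62.0], [140.0, -75.0], [127.0, -71.0], [130.0, -58.0]]
red 125.5 [188. 274.] [10. 20.] 90.0 [241.5  26.5  30. ] [[246.0, 26.0], [238.0, 22.0], [236.0, 27.0], [245.0, 31.0]]
yellow 5206.5 [362. 372.] [ 19. 373.] 89.3 [142.3  41.2  25. ] [[231.0, 80.0], [57.0, -7.0], [50.0, 3.0], [228.0, 91.0]]
yellow 1001.0 [453. 272.] [41. 37.] 26.6 [129.1 -26.9  25. ] [[139.0, -18.0], [140.0, -36.0], [120.0, -35.0], [118.0, -18.0]]
yellow 494.5 [408. 323.] [58. 16.] 86.6 [135.1   6.   25. ] [[147.0, -5.0], [140.0, -9.0], [122.0, 18.0], [130.0, 22.0]]
yellow 494.5 [232. 323.] [16. 58.] 3.3 [214.   44.1  25. ] [[213.0, 61.0], [223.0, 31.0], [215.0, 28.0], [205.0, 58.0]]
[0.0016, 0.1308, 0.0041, 0.0003, -0.0002, 0.0018]
```

Request:
servo_tool(
  series=[
    [[0,0.008,0,0,0,0,0.41],[0,0.018,0,0,0,0,0.41],[0,0.03,0,0,0,0,0.41],[0,0.042,0,0,0,0,0.41],[0,0.054,0,0,0,0,0.41],[0,0.066,0,0,0,0,0.41],[0,0.078,0,0,0,0,0.41],[0,0.09,0,0,0,0,0.41],[0,0.102,0,0,0,0,0.41],[0,0.112,0,0,0,0,0.41],[0,0.12,0,0,0,0,0.41],[0,0.125,0,0,0,0,0.41]],
  ],
)

```text
time_s: 12.28
tool_pos: [0.4951, -0.1452, 0.0866]
tool_rot: [180.0, 0.0, 30.8]
force: [-1.2, 0.3, 0.2]
grip_width: 0.0358
grasp_force: 0.0
```

Request:
servo_tool(
  series=[
    [[0,0,0,0,0,0.012,0.41],[0,0,0,0,0,0.026,0.41],[0,0,0,0,0,0.04,0.41],[0,0,0,0,0,0.054,0.41],[0,0,0,0,0,0.068,0.41],[0,0,0,0,0,0.082,0.41],[0,0,0,0,0,0.096,0.41],[0,0,0,0,0,0.11,0.41],[0,0,0,0,0,0.124,0.41],[0,0,0,0,0,0.136,0.41],[0,0,0,0,0,0.142,0.41],[0,0,0,0,0,0.142,0.41]],
  ],
)

```text
time_s: 13.28
tool_pos: [0.495, -0.1448, 0.0867]
tool_rot: [180.0, 0.0, 5.3]
force: [-0.0, -0.5, -0.0]
grip_width: 0.0358
grasp_force: 0.1
```

```bash
python3 - <<'E'
from look import *
o,c=look("w5")
print(rows(o,lane(98,0,13),5.1).round(4).tolist())
E
```

```text
t 13.28 tcp lane [145.5   1.5  11.7] rot [180.    0.    5.3] F [-0.  -0.5 -0. ] w 35.8
orange 448.0 [550. 296.] [20. 63.] 90.0 [38.8 -8.4 33. ] [[55.0, -13.0], [25.0, -13.0], [23.0, -3.0], [53.0, -3.0]]
blue 721.5 [320. 300.] [27. 57.] 74.5 [145.   -4.8  30. ] [[159.0, -7.0], [134.0, -15.0], [130.0, -2.0], [156.0, 6.0]]
red 754.0 [342. 166.] [31. 30.] 90.0 [136.1 -66.4  30. ] [[142.0, -73.0], [130.0, -73.0], [130.0, -60.0], [142.0, -60.0]]
yellow 5220.0 [360. 372.] [ 19. 373.] 89.3 [124.1  38.2  25. ] [[221.0, 35.0], [27.0, 32.0], [25.0, 43.0], [222.0, 46.0]]
yellow 2300.5 [374. 267.] [41. 80.] 1.6 [119.9 -19.8  25. ] [[130.0, 0.0], [130.0, -39.0], [111.0, -39.0], [109.0, 1.0]]
yellow 490.5 [234. 323.] [16. 58.] 1.7 [187.9   9.9  25. ] [[193.0, 26.0], [190.0, -6.0], [183.0, -6.0], [185.0, 26.0]]
yellow 466.0 [406. 323.] [58. 15.] 90.0 [102.3   9.6  25. ] [[107.0, -6.0], [100.0, -6.0], [97.0, 26.0], [105.0, 26.0]]
[0.0045, 0.1585, -0.0045, 0.0, 0.0, 0.0009]
```

View pics/w5.png

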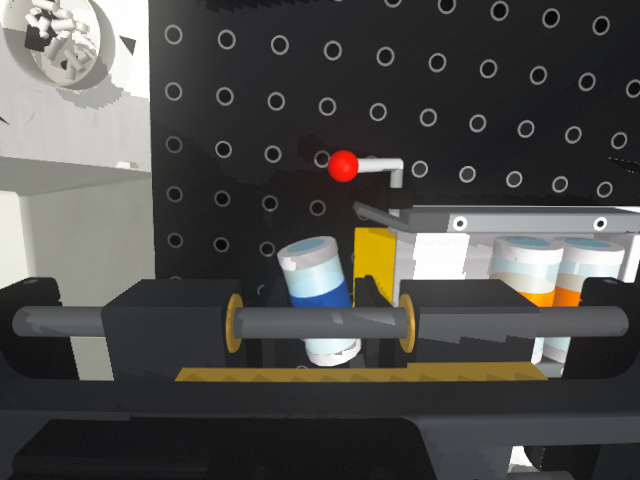

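The new cell at (318,300) still leads by about 16° at its near end. I'll over-rotate the cage to straighten it, then come back and roll it in.

Request:
servo_tool(
  series=[
    [[0,0,0,0,0,0.015,0.41],[0,0,0,0,0,0.03,0.41],[0,0,0,0,0,0.045,0.41],[0,0,0,0,0,0.06,0.41],[0,0,0,0,0,0.075,0.41],[0,0,0,0,0,0.085,0.41],[0,0,0,0,0,0.085,0.41],[0,0,0,0,0,0.06,0.41],[0,0,0,0,0,0.03,0.41],[0,0,0,0,0,0,0.41],[0,0,0,0,0,0,0.41]],
  ],
)

```text
time_s: 14.25
tool_pos: [0.495, -0.1447, 0.0866]
tool_rot: [180.0, 0.0, 5.5]
force: [0.2, -0.0, -0.3]
grip_width: 0.0356
grasp_force: 0.0
```

```bash
python3 - <<'E'
from look import *
o,c=look()
E
```

```text
t 14.25 tcp lane [145.6   1.5  11.6] rot [180.    0.    5.5] F [ 0.2 -0.  -0.3] w 35.6
orange 413.5 [550. 296.] [19. 62.] 90.0 [38.6 -8.5 33. ] [[54.0, -13.0], [25.0, -13.0], [23.0, -4.0], [53.0, -4.0]]
blue 676.0 [320. 296.] [56. 20.] -0.0 [145.2  -7.   30. ] [[158.0, -2.0], [158.0, -12.0], [132.0, -12.0], [132.0, -2.0]]
red 758.5 [343. 166.] [32. 30.] 90.0 [136.  -66.2  30. ] [[142.0, -73.0], [130.0, -73.0], [129.0, -60.0], [142.0, -59.0]]
yellow 5215.0 [361. 373.] [ 19. 372.] 89.2 [123.7  38.2  25. ] [[220.0, 35.0], [27.0, 31.0], [25.0, 43.0], [221.0, 47.0]]
yellow 2283.0 [374. 267.] [41. 80.] 1.5 [120.  -19.8  25. ] [[130.0, 0.0], [130.0, -39.0], [111.0, -39.0], [109.0, 1.0]]
yellow 487.5 [234. 323.] [16. 58.] 1.7 [187.9  10.1  25. ] [[193.0, 26.0], [190.0, -6.0], [183.0, -5.0], [185.0, 27.0]]
yellow 465.0 [406. 323.] [58. 15.] 90.0 [102.3   9.5  25. ] [[107.0, -6.0], [100.0, -6.0], [97.0, 26.0], [105.0, 26.0]]
```

Request:
servo_tool(
  series=[
    [[0,0.006,-0.002,0,0,0,0.41],[0,0.014,-0.004,0,0,0,0.41],[0,0.022,-0.006,0,0,0,0.41],[0,0.03,-0.006,0,0,0,0.41],[0,0.038,-0.006,0,0,0,0.41],[0,0.046,-0.006,0,0,0,0.41],[0,0.054,-0.006,0,0,0,0.41],[0,0.062,-0.006,0,0,0,0.41],[0,0.07,-0.006,0,0,0,0.41],[0,0.078,-0.006,0,0,0,0.41],[0,0.086,-0.006,0,0,0,0.41],[0,0.09,-0.006,0,0,0,0.41]],
  ],
)

```text
time_s: 15.3
tool_pos: [0.4975, -0.1721, 0.0885]
tool_rot: [180.0, -0.0, 5.2]
force: [-0.2, 0.4, 0.5]
grip_width: 0.0361
grasp_force: 0.2
```

```bash
python3 - <<'E'
from look import *
o,c=look("w6")
print(rows(o,lane(93,0,13),5.1).round(4).tolist())
E
```

```text
t 15.3 tcp lane [118.1   1.4  13.5] rot [180.   -0.    5.2] F [-0.2  0.4  0.5] w 36.1
blue 656.5 [314. 296.] [56. 19.] -0.0 [120.5  -6.   30. ] [[134.0, -1.0], [134.0, -11.0], [107.0, -11.0], [107.0, -1.0]]
red 739.5 [276. 166.] [31. 29.] 90.0 [136.3 -66.3  30. ] [[142.0, -73.0], [130.0, -73.0], [130.0, -60.0], [143.0, -60.0]]
yellow 5192.0 [361. 373.] [ 19. 372.] 89.2 [96.1 39.5 25. ] [[194.0, 36.0], [-2.0, 33.0], [-4.0, 45.0], [195.0, 48.0]]
yellow 493.0 [234. 323.] [16. 58.] 1.7 [160.9  10.8  25. ] [[167.0, 27.0], [163.0, -5.0], [156.0, -5.0], [159.0, 28.0]]
yellow 470.0 [406. 323.] [58. 15.] 90.0 [74.3 10.6 25. ] [[79.0, -5.0], [72.0, -5.0], [69.0, 27.0], [77.0, 27.0]]
yellow 413.0 [323. 233.] [42. 14.] 7.1 [116.3 -35.8  25. ] [[126.0, -34.0], [125.0, -40.0], [106.0, -38.0], [107.0, -31.0]]
[0.0045, 0.0836, 0.0016, 0.0001, -0.0, 0.0008]
```

Request:
servo_tool(
  series=[
    [[0,0.008,0,0,0,0,0.41],[0,0.016,0,0,0,0,0.41],[0,0.024,0,0,0,0,0.41],[0,0.032,0,0,0,0,0.41],[0,0.04,0,0,0,0,0.41],[0,0.048,0,0,0,0,0.41],[0,0.056,0,0,0,0,0.41],[0,0.064,0,0,0,0,0.41],[0,0.072,0,0,0,0,0.41],[0,0.08,0,0,0,0,0.41],[0,0.085,0,0,0,0,0.41],[0,0.085,0,0,0,0,0.41]],
  ],
)

```text
time_s: 16.35
tool_pos: [0.4998, -0.1976, 0.0885]
tool_rot: [180.0, 0.0, 5.2]
force: [-0.5, -1.3, -1.0]
grip_width: 0.036
grasp_force: 0.0
```

```bash
python3 - <<'E'
from look import *
o,c=look()
E
```

```text
t 16.35 tcp lane [92.5  1.4 13.5] rot [180.    0.    5.2] F [-0.5 -1.3 -1. ] w 36.0
orange 213.0 [392. 294.] [13. 25.] 3.4 [58.7 -8.9 33. ] [[62.0, -3.0], [62.0, -15.0], [56.0, -15.0], [56.0, -2.0]]
blue 534.0 [316. 297.] [56. 17.] -0.0 [94.  -5.5 30. ] [[107.0, -1.0], [107.0, -10.0], [81.0, -10.0], [81.0, -1.0]]
red 758.0 [216. 166.] [31. 30.] 90.0 [136.6 -66.3  30. ] [[142.0, -73.0], [130.0, -73.0], [131.0, -60.0], [144.0, -60.0]]
yellow 5193.0 [361. 372.] [ 19. 372.] 89.4 [70.5 39.4 25. ] [[168.0, 36.0], [-28.0, 33.0], [-30.0, 45.0], [169.0, 47.0]]
yellow 1674.5 [271. 263.] [42. 75.] 8.9 [115.4 -20.7  25. ] [[129.0, -3.0], [122.0, -40.0], [102.0, -37.0], [109.0, 0.0]]
yellow 492.0 [234. 323.] [16. 58.] 1.7 [135.3  10.8  25. ] [[141.0, 27.0], [138.0, -5.0], [130.0, -5.0], [133.0, 28.0]]
yellow 466.0 [406. 323.] [58. 15.] 90.0 [48.7 10.6 25. ] [[53.0, -5.0], [46.0, -5.0], [44.0, 27.0], [51.0, 27.0]]
```

Request:
servo_tool(
  series=[
    [[0,0,-0.02,0,0,0,0.41],[0,0,-0.05,0,0,0,0.41],[0,0,-0.09,0,0,0,0.41],[0,0,-0.15,0,0,0,0.41],[0,-0.05,-0.18,0,0,0,0],[0,-0.12,-0.18,0,0,0,0],[0,-0.12,-0.18,0,0,0,0],[0,-0.12,-0.18,0,0,0,0],[0,-0.12,-0.18,0,0,0,0],[0,-0.12,-0.18,0,0,0,0]],
  ],
)

```text
time_s: 17.23
tool_pos: [0.4963, -0.1616, 0.1426]
tool_rot: [180.0, 0.0, 5.2]
force: [0.3, -0.4, 0.5]
grip_width: 0.0046
grasp_force: 0.0
```

```bash
python3 - <<'E'
from look import *
o,c=look()
E
```

```text
t 17.23 tcp lane [128.6   1.6  67.6] rot [180.    0.    5.2] F [ 0.3 -0.4  0.5] w 4.6
orange 1137.0 [487. 269.] [56. 30.] 1.7 [23.6 -1.9 33. ] [[41.0, 8.0], [42.0, -12.0], [7.0, -11.0], [4.0, 9.0]]
orange 651.0 [437. 267.] [30. 28.] 11.9 [55.2 -3.2 33. ] [[66.0, 4.0], [64.0, -14.0], [45.0, -10.0], [46.0, 8.0]]
blue 746.5 [371. 268.] [43. 21.] 1.4 [95.7 -1.1 30. ] [[109.0, 6.0], [109.0, -8.0], [82.0, -8.0], [82.0, 6.0]]
red 380.5 [306. 162.] [22. 21.] 90.0 [136.3 -66.3  30. ] [[142.0, -72.0], [130.0, -72.0], [130.0, -60.0], [142.0, -60.0]]
yellow 5073.5 [292. 373.] [ 19. 372.] 89.5 [148.   79.9  25. ] [[282.0, 75.0], [16.0, 71.0], [13.0, 87.0], [285.0, 91.0]]
yellow 1901.0 [338. 254.] [87. 31.] 90.0 [117.   -9.2  25. ] [[127.0, -37.0], [108.0, -37.0], [106.0, 21.0], [127.0, 21.0]]
yellow 259.5 [346. 323.] [58.  7.] 90.0 [110.1  40.2  25. ] [[113.0, 19.0], [108.0, 19.0], [107.0, 63.0], [112.0, 63.0]]
yellow 224.5 [293. 323.] [ 7. 58.] 1.4 [146.3  40.3  25. ] [[150.0, 63.0], [148.0, 19.0], [143.0, 19.0], [145.0, 63.0]]
```

Request:
servo_tool(
  series=[
    [[0,0,0.08,0,0,0,0],[0,0,0.14,0,0,0,0],[0,0,0.182,0,0,0,0],[0,0,0.182,0,0,0,0],[0,0.01,0.182,0,0,0,0],[0,0.02,0.182,0,0,0,0],[0,0.03,0.182,0,0,0,0],[0,0.038,0.182,0,0,0,0],[0,0.046,0.182,0,0,0,0],[0,0.054,0.182,0,0,0,0],[0,0.062,0.182,0,0,0,0],[0,0.07,0.182,0,0,0,0]],
  ],
)

```text
time_s: 18.28
tool_pos: [0.4985, -0.1824, 0.088]
tool_rot: [180.0, -0.0, 5.3]
force: [-0.4, 1.0, 0.4]
grip_width: 0.0003
grasp_force: 0.0
```

Request:
servo_tool(
  series=[
    [[0,0.008,0,0,0,0,0],[0,0.016,0,0,0,0,0],[0,0.022,0,0,0,0,0],[0,0.027,0,0,0,0,0],[0,0.03,0,0,0,0,0],[0,0.03,0,0,0,0,0]],
  ],
)

```text
time_s: 18.78
tool_pos: [0.4992, -0.1913, 0.0878]
tool_rot: [180.0, 0.0, 5.3]
force: [1.5, 0.2, 0.3]
grip_width: 0.0006
grasp_force: 0.0
```

```bash
python3 - <<'E'
from look import *
o,c=look()
E
```

```text
t 18.78 tcp lane [98.8  1.4 12.8] rot [180.    0.    5.3] F [1.5 0.2 0.3] w 0.6
orange 338.0 [466. 297.] [31. 20.] 20.2 [30.8 -7.7 33. ] [[39.0, -6.0], [37.0, -15.0], [23.0, -10.0], [25.0, -0.0]]
red 766.5 [230. 166.] [31. 31.] 90.0 [136.5 -66.3  30. ] [[143.0, -73.0], [130.0, -73.0], [130.0, -60.0], [144.0, -60.0]]
red 144.0 [ 78. 352.] [20. 10.] 84.3 [220.3  25.2  30. ] [[222.0, 20.0], [217.0, 19.0], [218.0, 31.0], [224.0, 31.0]]
yellow 5249.5 [283. 372.] [ 18. 372.] 90.0 [117.6  38.8  25. ] [[215.0, 35.0], [21.0, 33.0], [19.0, 44.0], [218.0, 46.0]]
yellow 1993.5 [288. 252.] [53. 41.] 90.0 [113.7 -26.4  25. ] [[123.0, -39.0], [104.0, -39.0], [104.0, -13.0], [124.0, -13.0]]
yellow 409.0 [501. 299.] [14. 38.] 86.5 [ 9.5 -2.6 25. ] [[20.0, -6.0], [1.0, -7.0], [-1.0, 1.0], [18.0, 2.0]]
yellow 243.5 [338. 323.] [58.  6.] 90.0 [89.4 10.2 25. ] [[91.0, -5.0], [88.0, -5.0], [88.0, 27.0], [91.0, 27.0]]
```

Request:
servo_tool(
  series=[
    [[0,-0.02,0,0,0,0,0],[0,-0.03,-0.05,0,0,0,0],[0,-0.03,-0.15,0,0,0,0],[0,-0.05,-0.22,0,0,0,0],[0.1,-0.12,-0.22,0,0,0,0],[0.2,-0.2,-0.22,0,0,0,0],[0.24,-0.225,-0.22,0,0,0,0],[0.24,-0.225,-0.22,0,0,0,0],[0.24,-0.225,-0.22,0,0,0,0],[0.24,-0.225,-0.1,0,0,0,0],[0.24,-0.225,-0.03,0,0,0,0],[0.24,-0.225,0.03,0,0,0,0]],
  ],
)

```text
time_s: 19.83
tool_pos: [0.5624, -0.1188, 0.0768]
tool_rot: [180.0, 0.2, 5.2]
force: [-0.1, -0.0, -0.5]
grip_width: 0.0005
grasp_force: 0.0
```

```bash
python3 - <<'E'
from look import *
o,c=look()
print(rows(o,lane(165,-70,22),5.1).round(4).tolist())
E
python3 top.py
```

```text
t 19.83 tcp lane [165.4 -68.    1.8] rot [180.    0.2   5.2] F [-0.1 -0.  -0.5] w 0.5
orange 102.0 [535. 450.] [10. 19.] 86.6 [56.7  2.5 33. ] [[62.0, -0.0], [53.0, -1.0], [51.0, 6.0], [61.0, 6.0]]
blue 600.0 [490. 455.] [17. 51.] 88.3 [77.5  8.1 30. ] [[92.0, 3.0], [65.0, 2.0], [63.0, 14.0], [90.0, 14.0]]
yellow 4910.0 [283. 372.] [ 18. 372.] 90.0 [182.9 -38.8  25. ] [[274.0, -43.0], [93.0, -44.0], [92.0, -33.0], [276.0, -32.0]]
yellow 209.5 [338. 323.] [ 5. 58.] 0.0 [156.5 -65.3  25. ] [[157.0, -50.0], [158.0, -80.0], [156.0, -80.0], [155.0, -50.0]]
yellow 182.0 [302. 323.] [56.  5.] 90.0 [173.6 -65.2  25. ] [[174.0, -79.0], [172.0, -79.0], [173.0, -50.0], [175.0, -50.0]]
[0.0064, 0.0015, -0.0673, 0.0001, 0.001, 0.0003]
orange 327.5 [437.3 292.4] [10.3 36.2] 85.4 [32.   0.1 31. ]
blue 96.0 [412. 296.] [12. 10.] 0.0 [71.1  2.  28. ]
red 6.0 [301.5 338. ] [2. 3.] 90.0 [246.4  50.3  30. ]
19.9333 [-0.4  0.2 -0.5] [165.4 -68.5   2.2] [180.    0.2   5.2]
```

Request:
servo_tool(
  series=[
    [[0.004,0,-0.03,0,0,0,0],[0.004,0,-0.067,0,0,0,0],[0.004,0,-0.067,0,0,0,0],[0.004,0.015,-0.067,0,0,0,0],[0.004,0.03,-0.067,0,0,0,0],[0.004,0.05,-0.067,0,0,0,0],[0.004,0.07,-0.067,0,0,0,0],[0.004,0.09,-0.067,0,0,0,0],[0.004,0.11,-0.067,0,0,0,0],[0.004,0.13,-0.067,0,0,0,0],[0.004,0.15,-0.067,0,0,0,0],[0.004,0.165,-0.067,0,0,0,0]],
  ],
)

```text
time_s: 20.93
tool_pos: [0.5705, -0.1678, 0.0988]
tool_rot: [180.0, 0.0, 5.2]
force: [0.5, 0.2, 0.9]
grip_width: 0.0008
grasp_force: 0.6
```

Request:
servo_tool(
  series=[
    [[0,0.015,0,0,0,0,0],[0,0.03,0,0,0,0,0],[0,0.04,0,0,0,0,0],[0,0.05,0,0,0,0,0],[0,0.058,0,0,0,0,0],[0,0.058,0,0,0,0,0]],
  ],
)

```text
time_s: 21.43
tool_pos: [0.5718, -0.1849, 0.0988]
tool_rot: [180.0, 0.0, 5.2]
force: [-0.4, 0.3, -0.1]
grip_width: 0.0007
grasp_force: 0.2
```

```bash
python3 - <<'E'
from look import *
o,c=look()
E
python3 sc.py
```

```text
t 21.43 tcp lane [ 98.7 -71.4  23.8] rot [180.    0.    5.2] F [-0.4  0.3 -0.1] w 0.7
yellow 4901.0 [282. 372.] [ 18. 371.] 90.0 [119.2 -26.   25. ] [[224.0, -31.0], [15.0, -32.0], [14.0, -20.0], [226.0, -19.0]]
yellow 212.5 [338. 323.] [ 5. 58.] 0.0 [ 88.4 -56.7  25. ] [[89.0, -39.0], [90.0, -73.0], [87.0, -73.0], [87.0, -39.0]]
yellow 178.0 [302. 323.] [56.  5.] 90.0 [108.2 -56.6  25. ] [[109.0, -73.0], [107.0, -73.0], [107.0, -40.0], [110.0, -40.0]]
red 10.0 (360.5, 181.0)
21.5333 [ 0.4 -0.5  0.8] [ 99.1 -71.6  23.9]
```

Nearly shut. I'll keep pushing until the force rises at the stop.

Request:
servo_tool(
  series=[
    [[0,0.01,0,0,0,0,0],[0,0.02,0,0,0,0,0],[0,0.025,0,0,0,0,0],[0,0.025,0,0,0,0,0]],
  ],
)

```text
time_s: 21.87
tool_pos: [0.5728, -0.1905, 0.099]
tool_rot: [-179.9, 0.0, 5.3]
force: [-0.1, 3.5, 1.6]
grip_width: 0.0006
grasp_force: 1.4
```

```bash
python3 sc.py
```

```text
red 14.0 (361.5, 180.5)
21.9167 [-0.4  2.9  1.4] [ 93. -72.  24.]
```

Request:
servo_tool(
  series=[
    [[0,0.01,0,0,0,0,0],[0,0.015,0,0,0,0,0],[0,0.015,0,0,0,0,0]],
  ],
)

```text
time_s: 22.17
tool_pos: [0.5731, -0.1916, 0.0988]
tool_rot: [-179.7, 0.1, 5.4]
force: [-1.5, 10.0, 3.0]
grip_width: 0.0002
grasp_force: 4.0
```

Request:
servo_tool(
  series=[
    [[0,-0.03,0,0,0,0,0],[0,-0.06,0,0,0,0,0],[0,-0.06,-0.1,0,0,0,0],[0,-0.06,-0.2,0,0,0,0],[0,-0.06,-0.33,0,0,0,0],[0,-0.06,-0.46,0,0,0,0],[0,-0.06,-0.6,0,0,0,0],[0,-0.06,-0.6,0,0,0,0],[0,-0.06,-0.6,0,0,0,0]],
  ],
)

```text
time_s: 22.92
tool_pos: [0.573, -0.1787, 0.2825]
tool_rot: [179.8, -0.4, 5.2]
force: [-0.1, 0.5, -1.0]
grip_width: 0.0006
grasp_force: 0.0
```

```bash
python3 sc.py; python3 - <<'E'
from look import *
o,c=look("w9")
E
python3 top.py
```

```text
red 31.5 (360.5, 180.0)
22.9667 [-0.1  0.4 -0.8] [105.2 -72.  204.8]
t 22.97 tcp lane [105.2 -72.  204.8] rot [179.9  -0.1   5.2] F [-0.1  0.4 -0.8] w 0.8
red 110.5 [350. 232.] [12. 11.] 90.0 [ 72.9 -66.5  30. ] [[79.0, -73.0], [67.0, -73.0], [67.0, -60.0], [78.0, -60.0]]
yellow 4842.5 [283. 372.] [ 18. 372.] 90.0 [148.1 105.8  25. ] [[371.0, 96.0], [-73.0, 94.0], [-76.0, 119.0], [376.0, 121.0]]
yellow 210.5 [338. 323.] [ 5. 58.] 0.0 [83.2 40.8 25. ] [[85.0, 78.0], [87.0, 5.0], [81.0, 5.0], [80.0, 78.0]]
yellow 184.5 [302. 323.] [56.  5.] 90.0 [125.3  40.9  25. ] [[128.0, 6.0], [122.0, 6.0], [123.0, 77.0], [129.0, 77.0]]
red 6.0 [301.5 338. ] [2. 3.] 90.0 [246.4  50.3  30. ]
yellow 11.0 [387.  281.5] [2. 9.] 0.0 [104.7 -24.5   5. ]
23.0667 [-0. -0. -0.] [105.7 -70.9 202.2] [-180.     0.2    5.3]
```

View pics/w9.png

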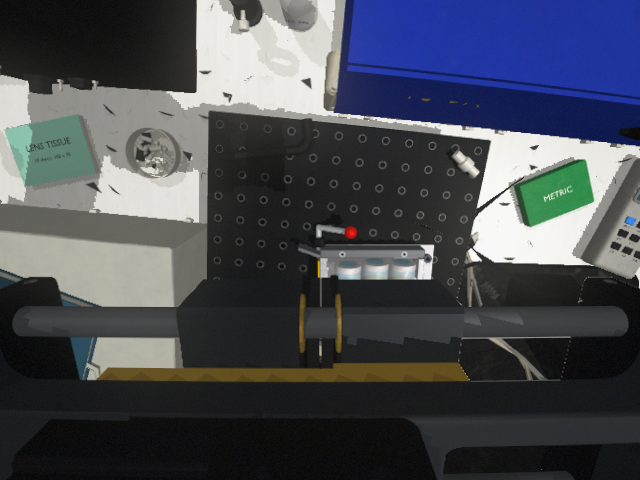

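The wrist view shows the flap shut, with the knob at (350,232), back at lane x = 73. The three cells lie side by side in the lane at about (348–402, 270), and the robot is clear of everything, so I'll hand in.

```bash
python3 -c "
from cell import env
print(env.sign_off())"
```

```text
the job is handed in; nothing more can be done
None
```

I handed the job in at about 23 s of the 69 s allowed. At the last look both orange-banded cells were at the front stop with the blue-banded cell behind them, the flap was shut, and the robot was touching nothing; sign-off returned no verdict.

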